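# Hold a pin specimen in the coil bore of a bench magnetic meter

## Task

Take a magnetic reading on the red-capped specimen stem: pull the meter's dust-gate knob all the way out so that the yellow blade clears the bore, then lift the red-capped stem out of the rack and lower it upright through the white collar until the white band on the stem is level with the collar's top rim. The stem must not touch the collar, the bore or the gate at any time, and the other stems and things on the bench stay where they are. Finish still holding the stem there in the gripper, centred, upright and still; do not let go.

Things in the scene. Friction and masses are not known exactly. Their poses are not given: they have to be found in the camera images.
- meter_rim (a point): centre of the mouth of the meter's bore, at the top rim of its white guide collar, 145 mm above the bench. Collar 48 mm across, on a flat aluminium gate housing whose top is 130 mm high. The bore, 28 mm in diameter, goes straight down 125 mm from the rim. z up, x from the meter's front to its back, y to its left; the front looks roughly at the robot
- shutter_knob (a point): centre of the black round gate knob with a red ring, 24 mm in diameter and 24 mm long, axis along the meter's x, 122.5 mm above the bench. Shut, it stands 38 mm in front of the front face (98 mm in front of the bore axis) on a 7 mm steel rod, nothing beside or under it. Meter's axes; pulling moves it along -x
- shutter (a joint): dust gate, in m: 0 = pushed home, a yellow blade shuts the bore 20 mm below the rim; 0.042 = pulled out to its stop, bore clear. A spring plunger clicks over a crest near each end: 3 to 4 N takes it over the first 6 mm, it slides freely (under 1 N) between, again 3 to 4 N up to 0.036, then it snaps on to the stop and stays. It starts shut
- stem_red_center (a point): middle of the red-capped stem, half-way up its 155 mm and in the middle of its 10 mm wide white band. z along it from tip to cap: pin specimen and collet 12 mm in diameter, 34 mm long; 8 mm rod; square black handle 16 x 16 mm from 112 to 155 mm above the tip, its upper end red; flats look along x and y. About 110 g. Starts upright in one of the rack's holes
- stem_red_tip (a point): lower end of the red-capped stem, on its axis, 77.5 mm below the middle. It stands 10 mm above the bench in the rack; same axes as the middle.
- rack_top (a point): mouth of the middle hole of the fixed grey stem rack, 60 mm above the bench. Block 62 x 190 mm, three holes 14.5 mm wide, 50 mm deep, 60 mm apart along its y. Stems stand in them with handle flats square to the row, handles 122 to 165 mm above the bench: grasp across the row, fingers closing along the rack's x. Place, yaw and which stem is where vary
- stem_blue_center (a point): middle of the blue-capped stem, of the same shape; leave it in the rack
- stem_yellow_center (a point): middle of the yellow-capped stem, of the same shape; leave it in the rack
- mount_black: black resin specimen mount, 30 mm across, 20 mm high, lying on the bench behind the rack; origin at its underside; leave it
- mount_green: green resin specimen mount, same size, behind the rack; origin at its underside; leave it
- suspension: black suspension bottle with paper label and red cap, 54 mm across, 150 mm high, out to one side; origin at its underside; leave it
- wash_bottle: yellow wash bottle, red cap and white spout, 72 mm across, 200 mm high, out to one side; origin at its underside; leave it
- dish: white dish, 80 mm across, 16 mm high, out to one side; origin at its underside; leave it
- stem_red: the red-capped stem itself; its origin is its tip
- meter: the meter: fixed cream and dark instrument, 260 mm front to back, 220 mm wide, flat top 115 mm high; origin under the middle of its footprint, 70 mm behind the bore axis; the front face is 60 mm in front of that axis. A sloping console rises to 175 mm from 110 mm behind the bore. Place and yaw vary; meter and rack may change sides

How it is judged:
By the outcome, as a careful person would: the job done as asked, in the order asked, and still so for the second after the job is handed in, while the arm keeps its last pose, push and grip.
It also fails if it takes over 72 s, if anything falls off the work surface, if the arm or the gripper's body presses on something with over 40 N, if the wrist force passes 120 N, or if a joint passes its speed limit or range.

## Robot

A 7-joint arm with a two-finger parallel gripper is mounted at the origin on the work surface. World frame = base frame: x ahead of the robot, y to its left, z up, the work surface at z = 0. Lengths are in mm, angles in rad, forces in N, time in s.
With the tool pointing down it reaches from about 400 to 900 mm from the base axis. Payload 5.5 kg.
Tool frame: the origin (TCP) lies between the finger pads; the fingertips stand env.finger_overhang ahead of it and the grasp point (between the pads) lies 8 mm behind it (env.finger_overhang is the distance from the TCP to the fingertips, in mm); z points along the fingers, y is the line along which they close (so a half turn about z gives the same grasp; the last joint's range is limited). The gripper opens to 85 mm and grips with 20 to 120 N. Pads are 22 mm wide; open, the fingers measure 114 mm over their backs; the gripper's body (76 mm by 85 mm) begins 54 mm behind the grasp point. The pads swing forward as they close: fully open they stand 13 mm farther back than shut.
Start: joints at [-0.986, 0.501, -0.427, 1.55, 0.221, 1.138, -0.21], TCP at [205.541, 616.646, 242.31] pointing down, gripper open.
Joint ranges: [-2.88, 2.88], [-0.31, 2.03], [-1.54, 1.56], [0.2, 2.42], [-1.41, 4.55], [0.19, 2.02], [-2.57, 2.57]. Speed limits (rad/s): [2.57, 2.57, 3.14, 3.14, 3.14, 3.14, 3.14].

## Interface

Orientations are given as a unit quaternion [w, x, y, z].
In Python, from cell import env, cams gives the robot as it stands.
- The arm moves only by the tool arm_command, never from a script. Its argument "commands" is a list of rows, each an object of numbers: "fingers": the opening, from 0 (shut) to 1 (fully open); "dx", "dy", "dz": the shift along the tool's x, y, z in cm; "yaw": the turn about the tool's z in rad. A call has exactly 8 rows; each row is the pose to reach, as a shift and turn from the pose commanded when the call began, along the tool's axes at that moment; what a row does not reach only later rows make up. A row lasts 1/8 s, in which the tool goes at most 62.5 mm and 10.7 degrees, less where a joint would pass 70% of its speed; a pose out of reach is approached as far as the arm can. A call with a gripper value outside its range is refused whole. The fingers move at their own pace and stop on an object; "squeeze" is the grip in N (left out, the last holds). Time passes only in rows, so rows that repeat a pose let the fingers close, or fill a call up. It gives the time, the measured TCP pose, the force, the opening and the grip force at its end, in the units of the state.
- env.get_obs(): the state, without advancing time (a new reading comes with each control period).
- cams.capture(name): name is "scene" or "top" or "wrist"; returns a dict with "image" (420x560x3 uint8, red, green, blue), "vfov" (degrees; the focal length in pixels is half the picture's height over the tangent of half this angle, whatever the lens; pixels are square), "cx", "cy" (the principal point, pixels), "R" (3x3) and "t" (3): a world point X has camera coordinates R X + t. Camera axes: x right, y down, z forward; pixel columns grow to the right and rows downward; lengths in mm; the calibration is good to about 2 mm. The wrist camera is an equidistant fisheye: a pixel r from the principal point sees the ray r / f radians off the axis. A picture is of the moment at which its call begins. There is no depth.
- env.finish_job(): hands the job in; it is judged then, once.
The state is a dict: "time": time; "qpos": joint angles; "joint_vel": joint speeds; "joint_torque": joint torques, N m; "ee_pos": TCP position; "tcp_rot": TCP orientation; "wrist_force": force on the tool from outside, world axes, zero at the start; "torque": the same for the moment, N m; "opening": opening from 0.0 (shut) to 1.0 (fully open); "grip_force": force on a finger pad.
Only numpy, scipy, OpenCV 4.12 (cv2) and the standard library are available. Lean on these libraries where they do the work, as an engineer would, in place of code of your own. Each camera call takes 0.05 s, during which the arm holds its last target. There are 200 camera calls.

## Working session

There is one attempt and no reset: what is moved stays moved. The work goes in short steps, Python scripts to look and compute and a tool call to move; the robot and the scene stay as the last step left them, time stands still between calls to the robot, and variables do not carry over. Pictures are saved under pics/ and viewed, at most 10 in all, crops included, and the job is handed in when it is done.

Besides the shell and the picture viewer there is one more tool, called after "Request:" by a JSON object that holds its "fn" and its "kwargs". arm_command: Moves the arm, as the interface text tells. Its arguments: {"type":"object","properties":{"commands":{"type":"array","items":{"type":"object","properties":{"fingers":{"type":"number"},"dx":{"type":"number"},"dy":{"type":"number"},"dz":{"type":"number"},"yaw":{"type":"number"}}}},"squeeze":{"type":"number"}},"required":["commands"]}

```bash
mkdir -p pics; ls; cat > h.py <<'E'
import numpy as np, cv2
from cell import env, cams
def cap(n,save=None):
    c=cams.capture(n)
    if save: cv2.imwrite('pics/'+save,c['image'][:,:,::-1])
    return c
def f(c): return 210/np.tan(np.radians(c['vfov'])/2)
def ray(c,u,v,fish=False):
    a=np.array([u-c['cx'],v-c['cy']])/f(c)
    if fish:
        r=np.hypot(*a); d=np.array([*(a/max(r,1e-9)*np.sin(r)),np.cos(r)])
    else: d=np.array([*a,1.])
    R=np.array(c['R']);t=np.array(c['t'])
    return -R.T@t, R.T@d/np.linalg.norm(d)
def onz(c,u,v,z,fish=False):
    o,d=ray(c,u,v,fish); return o+d*(z-o[2])/d[2]
def proj(c,X,fish=False):
    p=np.array(c['R'])@np.array(X)+np.array(c['t'])
    if fish:
        r=np.hypot(p[0],p[1]);th=np.arctan2(r,p[2]); a=p[:2]/max(r,1e-9)*th
    else: a=p[:2]/p[2]
    return a*f(c)+[c['cx'],c['cy']]
def tri(rays):
    A=0;b=0
    for o,d in rays:
        P=np.eye(3)-np.outer(d,d);A=A+P;b=b+P@o
    return np.linalg.solve(A,b)
E
python3 - <<'E'
from h import *
print(env.finger_overhang, env.get_obs())
ims=[]
for n in ('scene','top'):
    c=cap(n,n+'0.png'); print(n,c['vfov'],c['cx'],c['cy'],-np.array(c['R']).T@c['t'],np.array(c['R']).round(3).tolist())
c=cap('wrist','wrist0.png');print(c['vfov'],-np.array(c['R']).T@c['t'])
E
```

```text
pics
11.0 {'time': 0.0, 'qpos': array([-0.98581718,  0.50186594, -0.42673679,  1.55143917,  0.22079166,
        1.13828765, -0.21029964]), 'joint_vel': array([ 0.00050938, -0.0006923 ,  0.00032322, -0.00201565,  0.00237423,
       -0.0022903 ,  0.00129644]), 'joint_torque': array([-4.58550730e-04, -5.69538188e+01, -5.81642255e+00, -2.80929422e+01,
        1.05780072e-02,  1.20413207e-02,  1.58367772e-06]), 'ee_pos': array([205.42665881, 615.98372601, 241.24767421]), 'tcp_rot': array([-1.84234316e-04,  1.60195375e-01,  9.87084844e-01, -9.58057779e-04]), 'wrist_force': array([ 0.05918551,  0.78684058, -0.07766131]), 'torque': array([ 0.01249069,  0.05193503, -0.0116695 ]), 'grip_force': 0.0, 'opening': 1.002682463034819}
scene 53.28814728511381 274.7363040383769 212.12097247627878 [1329.6356068   446.62203406  780.73425256] [[-0.47, 0.882, -0.014], [0.536, 0.273, -0.799], [-0.701, -0.383, -0.601]]
top 45.616716459630545 282.42751173980014 205.97312869157403 [ 480.54500537   -9.84706319 1595.37193716] [[0.002, -1.0, -0.017], [-0.998, -0.001, -0.068], [0.068, 0.017, -0.998]]
65.70646984690485 [139.11784257 638.03728349 373.82083938]
```

View pics/top0.png

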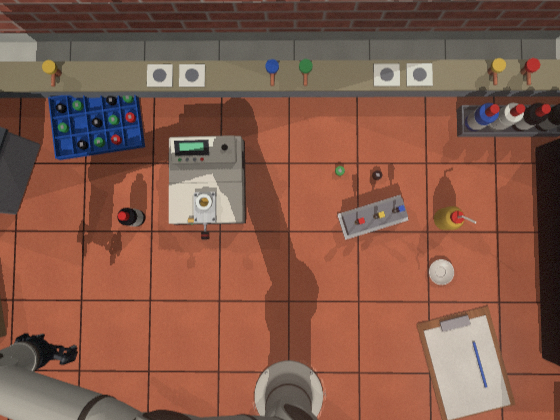

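View pics/scene0.png

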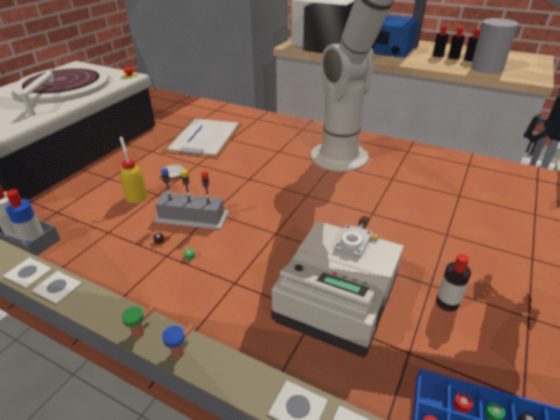

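The top view shows the meter at left (collar ~(204,202), knob ~(205,235)). The rack is at right, with red cap ~(361,220), yellow (381,215) and blue (402,209). The scene view agrees.

```bash
python3 - <<'E'
from h import *
c=cap('top'); im=c['image']
img=cv2.resize(im[125:250,150:420],None,fx=2.9,fy=2.9,interpolation=cv2.INTER_CUBIC);cv2.imwrite('pics/topcrop.png',img[:,:,::-1])
for n,(u,v),z in [('rim',(204,202),145),('knob',(205,235),122.5),('red',(361,220),165),('yel',(381,215),165),('blue',(402,209),165),('mTL',(169,137),115),('mBL',(169,223),115),('mBR',(243,223),115)]:
    print(n,onz(c,u,v,z).round(0))
from scipy.spatial.transform import Rotation as Ro
q=env.get_obs()['tcp_rot'];print(Ro.from_quat([q[1],q[2],q[3],q[0]]).as_matrix().round(3))
E
```

```text
rim [591. 245. 145.]
knob [495. 244. 122.]
red [ 538. -209.  165.]
yel [ 552. -267.  165.]
blue [ 569. -327.  165.]
mTL [789. 358. 115.]
mBL [530. 354. 115.]
mBR [531. 133. 115.]
[[-0.949  0.316 -0.   ]
 [ 0.316  0.949 -0.001]
 [ 0.    -0.001 -1.   ]]
```

View pics/topcrop.png

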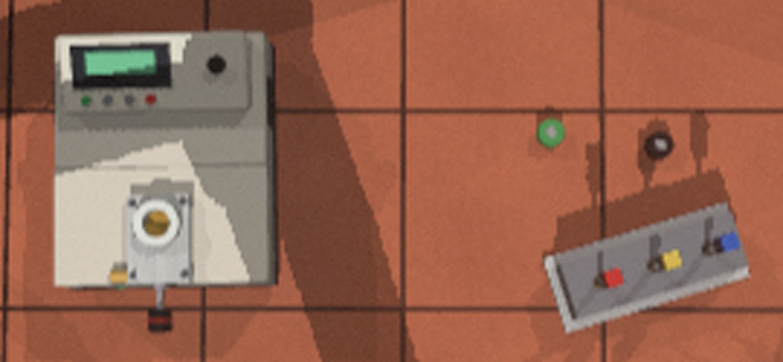

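The crop confirms the layout: meter yaw is about +1°, and the rack row runs at about -17°. Now moving above the knob.

Request:
{"fn": "arm_command", "kwargs": {"commands": [{"dx": -4,"dy": -3,"yaw": -0.05,"fingers": 1},{"dx": -9,"dy": -6.5,"yaw": -0.1,"fingers": 1},{"dx": -14.5,"dy": -10.3,"yaw": -0.16,"fingers": 1},{"dx": -20,"dy": -14.2,"yaw": -0.22,"fingers": 1},{"dx": -25.5,"dy": -18,"yaw": -0.28,"fingers": 1},{"dx": -31,"dy": -21.9,"yaw": -0.337,"fingers": 1},{"dx": -35.5,"dy": -25,"yaw": -0.337,"fingers": 1},{"dx": -37.8,"dy": -26.6,"yaw": -0.337,"fingers": 1}]}}

```text
schema error: expected keys fingers, dx, dy, dz, yaw
```

```bash
python3 - <<'E'
from h import *
c=cap('wrist','w1.png');o=env.get_obs();print(o['time'],o['ee_pos'],o['tcp_rot'],f(c),c['cx'],c['cy'],-np.array(c['R']).T@c['t'])
print(np.array(c['R']).round(3).tolist())
for X in [(591,245,145),(495,244,122.5)]: print(proj(c,X,True))
E
```

```text
0.25 [205.50123803 616.3504557  241.80134632] [-1.08284695e-04  1.60185528e-01  9.87086823e-01 -4.34075526e-04] 325.19226210127806 278.1685520882105 209.54945290962306 [139.13165682 638.1648263  374.10946535]
[[0.317, 0.948, -0.002], [0.911, -0.304, 0.277], [0.262, -0.09, -0.961]]
[142.60757647 486.64539811]
[113.20039081 446.94754809]
```

View pics/w1.png

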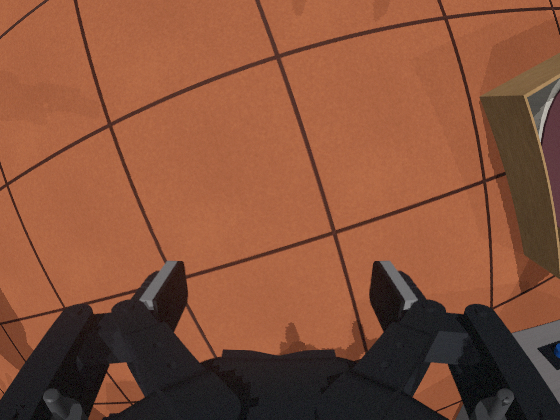

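The wrist view so far shows only floor and the fingers, because the move was refused (all keys are required). I'll go above the collar so that both rim and knob are visible.

Request:
{"fn": "arm_command", "kwargs": {"commands": [{"dx": -4,"dy": -2,"dz": 0,"yaw": -0.05,"fingers": 1},{"dx": -9,"dy": -4.3,"dz": 0,"yaw": -0.1,"fingers": 1},{"dx": -14,"dy": -6.7,"dz": 0,"yaw": -0.16,"fingers": 1},{"dx": -19,"dy": -9,"dz": 0,"yaw": -0.22,"fingers": 1},{"dx": -24,"dy": -11.5,"dz": 0,"yaw": -0.28,"fingers": 1},{"dx": -29,"dy": -13.8,"dz": 0,"yaw": -0.337,"fingers": 1},{"dx": -34,"dy": -16.2,"dz": 0,"yaw": -0.337,"fingers": 1},{"dx": -38,"dy": -18,"dz": 0,"yaw": -0.337,"fingers": 1}]}}

```text
time: 1.25
ee_pos: [511.0, 323.2, 242.3]
tcp_rot: [0.0, -0.007, 1.0, -0.0]
wrist_force: [-0.6, 0.5, 0.8]
opening: 1.001
grip_force: 0.0
```

```bash
python3 - <<'E'
from h import *
o=env.get_obs();print(o['time'],o['ee_pos'],o['tcp_rot'],o['qpos'])
E
```

```text
1.25 [510.97280089 323.23370913 242.29292917] [ 2.28391674e-04 -6.57785881e-03  9.99978301e-01 -2.76265014e-04] [-0.31592602  0.4125831  -0.38224723  1.67145925  0.17028287  1.090341
  0.83585255]
```

Request:
{"fn": "arm_command", "kwargs": {"commands": [{"dx": -2,"dy": -2,"dz": 0,"yaw": 0,"fingers": 1},{"dx": -5,"dy": -5,"dz": 0,"yaw": 0,"fingers": 1},{"dx": -7.5,"dy": -7.5,"dz": 0,"yaw": 0,"fingers": 1},{"dx": -7.9,"dy": -7.9,"dz": 0,"yaw": 0,"fingers": 1},{"dx": -7.9,"dy": -7.9,"dz": 0,"yaw": 0,"fingers": 1},{"dx": -7.9,"dy": -7.9,"dz": 0,"yaw": 0,"fingers": 1},{"dx": -7.9,"dy": -7.9,"dz": 0,"yaw": 0,"fingers": 1},{"dx": -7.9,"dy": -7.9,"dz": 0,"yaw": 0,"fingers": 1}]}}

```text
time: 2.25
ee_pos: [588.8, 248.7, 242.4]
tcp_rot: [-0.0, -0.008, 1.0, 0.0]
wrist_force: [0.1, -0.1, 0.1]
opening: 1.0
grip_force: 0.0
```

```bash
python3 - <<'E'
from h import *
c=cap('wrist','w2.png');o=env.get_obs();print(o['time'],o['ee_pos'],o['tcp_rot'])
for X in [(591,245,145),(495,244,122.5)]: print(proj(c,X,True))
E
```

```text
2.3 [588.93640995 248.53055163 242.39373046] [ 5.84122470e-07 -8.13877093e-03  9.99966877e-01  7.48672640e-05]
[274.06835449 217.28107342]
[274.82292084  87.75103814]
```

View pics/w2.png

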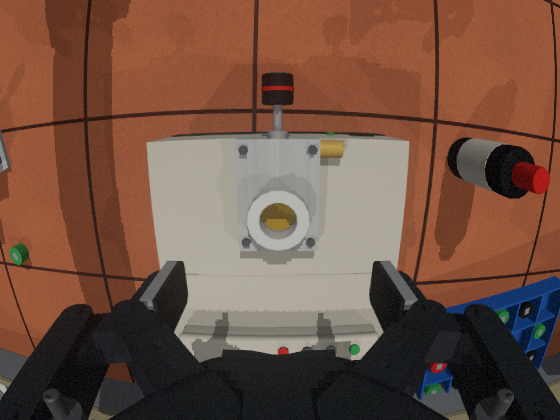

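The wrist view clearly shows the collar centre at ~(278,221), knob at ~(278,88), rod between them, and the yellow blade visible in the bore.

```bash
cat >> h.py <<'E'
def fitcirc(P):
    A=np.c_[2*P,np.ones(len(P))]; s=np.linalg.lstsq(A,(P**2).sum(1),rcond=None)[0]
    return s[:2],np.sqrt(s[2]+s[:2]@s[:2])
def rim(c,u0,v0):
    """subpixel-ish radial edge search in plane z=145 for outer (24) and inner (14) circle"""
    g=cv2.GaussianBlur(cv2.cvtColor(c['image'],cv2.COLOR_RGB2GRAY),(3,3),0).astype(np.float32)
    X0=onz(c,u0,v0,145,True)[:2]; out=[]
    for lo,hi in ((19,29),(10.5,17.5)):
        ctr=X0
        for it in range(3):
            r=np.arange(lo,hi,.25);P=[]
            for a in np.arange(0,2*np.pi,.1):
                d=np.array([np.cos(a),np.sin(a)])
                uv=np.array([proj(c,[*(ctr+d*x),145],True) for x in r],np.float32)
                s=cv2.remap(g,uv[None,:,0],uv[None,:,1],cv2.INTER_LINEAR)[0]
                k=np.gradient(cv2.GaussianBlur(s[None],(5,1),0)[0])*(-1 if lo>15 else 1)
                P.append(ctr+d*r[k.argmax()])
            P=np.array(P)
            for _ in range(4):
                cc,R=fitcirc(P);e=abs(np.hypot(*(P-cc).T)-R);P=P[e<=max(np.percentile(e,85),.6)]
            ctr=cc
        out.append((cc.round(2),round(R,2),len(P),e.mean().round(2)))
    return out
def dark(c,box,thr=60):
    u0,v0,u1,v1=box; m=(c['image'][v0:v1,u0:u1].max(2)<thr).astype(np.uint8)
    n,l,s,ce=cv2.connectedComponentsWithStats(m);i=1+s[1:,4].argmax()
    return s[i]+[u0,v0,0,0,0],ce[i]+[u0,v0]
E
python3 - <<'E'
from h import *
c=cap('wrist'); print(rim(c,278,221))
im=c['image']
red=((im[...,0]>150)&(im[...,1]<60))[60:115,255:300]; v,u=np.nonzero(red);print('redring',u.min()+255,u.max()+255,v.min()+60,v.max()+60)
s,ce=dark(c,(255,60,300,115));print(s,ce)
# knob visible silhouette ~ at height 122.5: left/right edges, front/back
u0,v0,w,h=s[:4]; um=u0+w/2-.5
for p in [(u0-.5,v0+h/2),(u0+w-.5,v0+h/2),(um,v0-.5),(um,v0+h-.5),(um,(v.min()+v.max())/2+60)]: print(onz(c,*p,122.5,True).round(1))
E
```

```text
[(array([593.89, 247.81]), np.float64(23.26), 53, np.float64(0.12)), (array([593.92, 247.73]), np.float64(14.15), 63, np.float64(0.13))]
redring 268 287 86 89
[263  90  31  15 442] [277.90950226  96.95927602]
[502.8 234.5 122.5]
[502.5 258.2 122.5]
[496.5 246.2 122.5]
[508.2 246.4 122.5]
[494.9 246.2 122.5]
```

Request:
{"fn": "arm_command", "kwargs": {"commands": [{"dx": 5,"dy": 0,"dz": 0,"yaw": 0,"fingers": 1},{"dx": 9.3,"dy": -0.07,"dz": 0,"yaw": 0,"fingers": 1},{"dx": 9.3,"dy": -0.07,"dz": 2,"yaw": 0,"fingers": 1},{"dx": 9.3,"dy": -0.07,"dz": 6,"yaw": 0,"fingers": 1},{"dx": 9.3,"dy": -0.07,"dz": 10,"yaw": 0,"fingers": 0.8},{"dx": 9.3,"dy": -0.07,"dz": 12.5,"yaw": 0,"fingers": 0.6},{"dx": 9.3,"dy": -0.07,"dz": 12.8,"yaw": 0,"fingers": 0.5},{"dx": 9.3,"dy": -0.07,"dz": 12.8,"yaw": 0,"fingers": 0.45}], "squeeze": 30}}

```text
time: 3.35
ee_pos: [496.8, 246.2, 115.0]
tcp_rot: [0.0, -0.008, 1.0, 0.0]
wrist_force: [-0.1, -0.1, 0.5]
opening: 0.451
grip_force: 0.0
```

```bash
python3 - <<'E'
from h import *
c=cap('wrist','w3.png');o=env.get_obs();print(o['time'],o['ee_pos'],o['tcp_rot'])
E
```

```text
3.4 [497.13980564 246.36873472 115.48485974] [ 8.40559653e-04 -7.62399180e-03  9.99970480e-01  4.54906698e-04]
```

View pics/w3.png

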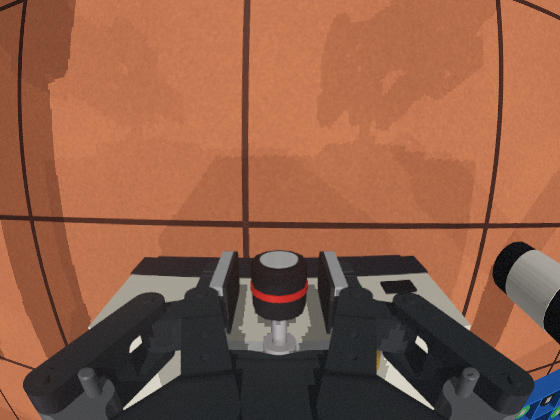

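The knob sits midway between the pads (u≈279). Next: close and pull.

Request:
{"fn": "arm_command", "kwargs": {"commands": [{"dx": 0,"dy": 0,"dz": 0,"yaw": 0,"fingers": 0.2},{"dx": 0,"dy": 0,"dz": 0,"yaw": 0,"fingers": 0.1},{"dx": 0,"dy": 0,"dz": 0,"yaw": 0,"fingers": 0},{"dx": 0,"dy": 0,"dz": 0,"yaw": 0,"fingers": 0},{"dx": 0.6,"dy": 0,"dz": 0,"yaw": 0,"fingers": 0},{"dx": 1.5,"dy": 0,"dz": 0,"yaw": 0,"fingers": 0},{"dx": 2.4,"dy": 0,"dz": 0,"yaw": 0,"fingers": 0},{"dx": 3.2,"dy": 0,"dz": 0,"yaw": 0,"fingers": 0}], "squeeze": 40}}

```text
time: 4.4
ee_pos: [465.2, 245.8, 115.7]
tcp_rot: [0.002, -0.008, 1.0, 0.0]
wrist_force: [4.3, -1.8, 7.4]
opening: 0.264
grip_force: 39.4
```

Request:
{"fn": "arm_command", "kwargs": {"commands": [{"dx": 0.4,"dy": 0,"dz": 0,"yaw": 0,"fingers": 0},{"dx": 0.7,"dy": 0,"dz": 0,"yaw": 0,"fingers": 0},{"dx": 1.0,"dy": 0,"dz": 0,"yaw": 0,"fingers": 0},{"dx": 1.2,"dy": 0,"dz": 0,"yaw": 0,"fingers": 0},{"dx": 1.3,"dy": 0,"dz": 0,"yaw": 0,"fingers": 0},{"dx": 1.3,"dy": 0,"dz": 0,"yaw": 0,"fingers": 0},{"dx": 1.3,"dy": 0,"dz": 0,"yaw": 0,"fingers": 0},{"dx": 1.3,"dy": 0,"dz": 0,"yaw": 0,"fingers": 0}], "squeeze": 40}}

```text
time: 5.4
ee_pos: [455.1, 245.6, 115.8]
tcp_rot: [0.004, -0.007, 1.0, 0.001]
wrist_force: [9.4, 0.1, 1.5]
opening: 0.265
grip_force: 39.3
```

Request:
{"fn": "arm_command", "kwargs": {"commands": [{"dx": -0.2,"dy": 0,"dz": 0,"yaw": 0,"fingers": 0.3},{"dx": -0.2,"dy": 0,"dz": 0,"yaw": 0,"fingers": 0.5},{"dx": -0.2,"dy": 0,"dz": 0,"yaw": 0,"fingers": 0.7},{"dx": -0.2,"dy": 0,"dz": -2,"yaw": 0,"fingers": 0.8},{"dx": -0.2,"dy": 0,"dz": -6,"yaw": 0,"fingers": 1},{"dx": -1,"dy": 0,"dz": -11,"yaw": 0,"fingers": 1},{"dx": -5,"dy": 0,"dz": -12.8,"yaw": 0,"fingers": 1},{"dx": -9,"dy": 0,"dz": -12.8,"yaw": 0,"fingers": 1}]}}

```text
time: 6.4
ee_pos: [542.9, 247.3, 244.9]
tcp_rot: [0.002, -0.008, 1.0, 0.001]
wrist_force: [0.4, 0.8, 0.4]
opening: 0.996
grip_force: 0.0
```

Request:
{"fn": "arm_command", "kwargs": {"commands": [{"dx": -4,"dy": 0.1,"dz": 0,"yaw": 0,"fingers": 1},{"dx": -4.4,"dy": 0.2,"dz": 0,"yaw": 0,"fingers": 1},{"dx": -4.4,"dy": 0.2,"dz": 0,"yaw": 0,"fingers": 1},{"dx": -4.4,"dy": 0.2,"dz": 0,"yaw": 0,"fingers": 1},{"dx": -4.4,"dy": 0.2,"dz": 0,"yaw": 0,"fingers": 1},{"dx": -4.4,"dy": 0.2,"dz": 0,"yaw": 0,"fingers": 1},{"dx": -4.4,"dy": 0.2,"dz": 0,"yaw": 0,"fingers": 1},{"dx": -4.4,"dy": 0.2,"dz": 0,"yaw": 0,"fingers": 1}]}}

```text
time: 7.4
ee_pos: [585.3, 249.2, 242.4]
tcp_rot: [0.0, -0.008, 1.0, 0.0]
wrist_force: [0.1, -0.5, -0.2]
opening: 0.998
grip_force: 0.0
```

```bash
python3 - <<'E'
from h import *
c=cap('wrist','w4.png');o=env.get_obs();print(o['time'],o['ee_pos'],o['tcp_rot'],o['qpos'])
u,v=proj(c,(593.9,247.8,145),True);print(u,v,rim(c,u,v),c['image'][int(v),int(u)])
im=c['image'];m=((im[...,0]>150)&(im[...,1]<60));m[:,:240]=0;m[:,320:]=0;m[150:]=0
vv,uu=np.nonzero(m);p=(uu.mean(),(vv.min()+vv.max())/2);print(onz(c,*p,134.5,True))
cv2.imwrite('pics/w4c.png',cv2.resize(im[:280,150:420],None,fx=2,fy=2)[:,:,::-1])
E
```

```text
7.45 [585.28262097 249.11828488 242.32964945] [ 1.37815893e-05 -7.59274721e-03  9.99971175e-01 -2.01148681e-06] [-0.189637    0.46455929 -0.34792038  1.59008027  0.17079968  1.11701827
  1.00734112]
277.19548855034475 225.59753088307835 [(array([593.98, 247.83]), np.float64(23.29), 53, np.float64(0.15)), (array([593.95, 247.71]), np.float64(14.16), 63, np.float64(0.13))] [81 78 72]
[453.85021482 244.7274267  134.5       ]
```

View pics/w4c.png

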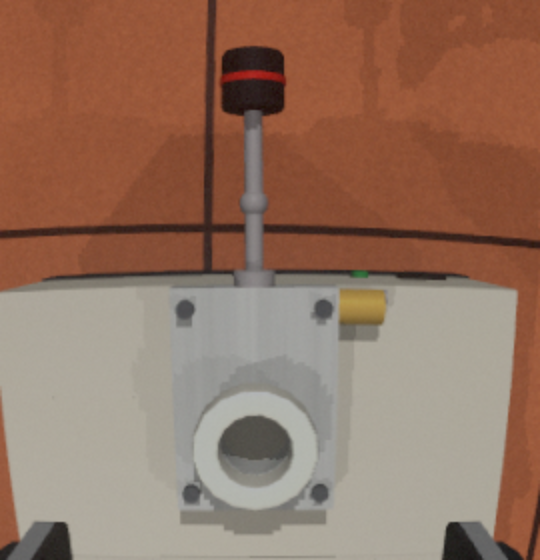

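The gate is fully out: knob ~42 mm further forward, bore dark and clear, no yellow. The rim is measured at (593.95, 247.8). Next: move to the red stem.

Request:
{"fn": "arm_command", "kwargs": {"commands": [{"dx": 0.3,"dy": -4,"dz": 0,"yaw": 0.15,"fingers": 1},{"dx": 0.8,"dy": -9.5,"dz": 0,"yaw": 0.32,"fingers": 1},{"dx": 1.5,"dy": -15,"dz": 0,"yaw": 0.49,"fingers": 1},{"dx": 2.2,"dy": -21,"dz": 0,"yaw": 0.66,"fingers": 1},{"dx": 3,"dy": -27,"dz": 0,"yaw": 0.83,"fingers": 1},{"dx": 3.8,"dy": -33,"dz": 0,"yaw": 1.0,"fingers": 1},{"dx": 4.5,"dy": -39,"dz": 0,"yaw": 1.17,"fingers": 1},{"dx": 5.1,"dy": -44,"dz": 0,"yaw": 1.33,"fingers": 1}]}}

```text
time: 8.45
ee_pos: [540.4, -194.3, 242.6]
tcp_rot: [0.0, 0.614, 0.789, -0.0]
wrist_force: [0.9, -0.0, 0.1]
opening: 1.001
grip_force: 0.0
```

Request:
{"fn": "arm_command", "kwargs": {"commands": [{"dx": 0,"dy": 0,"dz": 0,"yaw": 0,"fingers": 1},{"dx": 0,"dy": 0,"dz": 0,"yaw": 0,"fingers": 1},{"dx": 0,"dy": 0,"dz": 0,"yaw": 0,"fingers": 1},{"dx": 0,"dy": 0,"dz": 0,"yaw": 0,"fingers": 1},{"dx": 0,"dy": 0,"dz": 0,"yaw": 0,"fingers": 1},{"dx": 0,"dy": 0,"dz": 0,"yaw": 0,"fingers": 1},{"dx": 0,"dy": 0,"dz": 0,"yaw": 0,"fingers": 1},{"dx": 0,"dy": 0,"dz": 0,"yaw": 0,"fingers": 1}]}}

```text
time: 9.45
ee_pos: [541.0, -191.6, 242.3]
tcp_rot: [-0.0, 0.611, 0.792, -0.0]
wrist_force: [-0.4, 0.9, -0.3]
opening: 0.996
grip_force: 0.0
```

```bash
python3 - <<'E'
from h import *
c=cap('wrist','w5.png');o=env.get_obs();print(o['time'],o['ee_pos'],o['tcp_rot'],o['qpos'])
print(proj(c,(541,-206,165),True))
im=c['image'].astype(int)
for n,m in (('red',(im[...,0]>130)&(im[...,1]<55)&(im[...,2]<60)),('yel',(im[...,0]>150)&(im[...,1]>130)&(im[...,2]<90)),('blue',(im[...,2]>120)&(im[...,0]<70))):
    k,l,s,ce=cv2.connectedComponentsWithStats(m.astype(np.uint8))
    for i in range(1,k):
        if s[i,4]>60: print(n,s[i],ce[i],onz(c,*ce[i],165,True).round(1))
E
```

```text
9.5 [ 541.00862322 -191.60198635  242.27463189] [2.06844940e-06 6.11057191e-01 7.91586451e-01 8.96975124e-06] [ 0.25269574  0.33188013  0.05070367  1.76057634 -0.01906037  1.04960042
  0.56613358]
[272.90468569 241.58960397]
red [257 235  23  22 478] [268.42677824 245.16736402] [ 538.6 -209.4  165. ]
yel [262 308  22  18 356] [272.65168539 316.63483146] [ 556.3 -267.2  165. ]
blue [  0 326  30  11  83] [ 14.79518072 330.91566265] [ 293.3 -390.4  165. ]
```

View pics/w5.png

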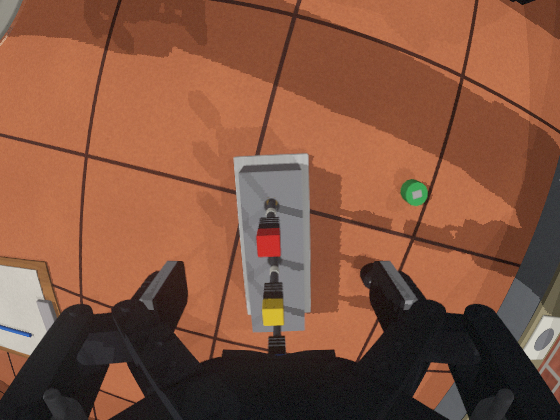

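The wrist view shows the red cap at ~(268,245), yellow at ~(273,313), and the rack slightly rotated relative to the tool. I'll fit the cap tops.

```bash
cat >> h.py <<'E'
def captop(c,m,z=165):
    k,l,s,ce=cv2.connectedComponentsWithStats(m.astype(np.uint8));i=1+s[1:,4].argmax()
    v,u=np.nonzero(l==i)
    P=np.array([onz(c,a,b,z,True)[:2] for a,b in zip(u,v)],np.float32)
    return s[i],P.mean(0).round(2),cv2.minAreaRect(P)
E
python3 - <<'E'
from h import *
c=cap('wrist');im=c['image'].astype(int)
print('R profile', [tuple(im[v,268]) for v in range(230,262,2)])
for t in (140,170,200): print(t,captop(c,(im[...,0]>t)&(im[...,1]<70)&(im[...,2]<70)))
print(captop(c,(im[...,0]>190)&(im[...,1]>150)&(im[...,2]<90)))
print(captop(c,(im[...,0]>150)&(im[...,1]>130)&(im[...,2]<90)))
# rack top edges, z=60
for p in [(235,158),(308,155),(248,313),(309,310)]: print(onz(c,*p,60,True).round(1))
E
```

```text
R profile [(np.int64(121), np.int64(36), np.int64(32)), (np.int64(121), np.int64(34), np.int64(33)), (np.int64(123), np.int64(37), np.int64(33)), (np.int64(191), np.int64(44), np.int64(40)), (np.int64(197), np.int64(53), np.int64(44)), (np.int64(197), np.int64(52), np.int64(48)), (np.int64(196), np.int64(49), np.int64(44)), (np.int64(197), np.int64(51), np.int64(44)), (np.int64(198), np.int64(49), np.int64(46)), (np.int64(197), np.int64(48), np.int64(42)), (np.int64(196), np.int64(48), np.int64(41)), (np.int64(196), np.int64(49), np.int64(39)), (np.int64(198), np.int64(51), np.int64(46)), (np.int64(176), np.int64(59), np.int64(55)), (np.int64(76), np.int64(72), np.int64(73)), (np.int64(71), np.int64(68), np.int64(67))]
140 (array([257, 235,  24,  22, 481], dtype=int32), array([ 538.56, -209.55], dtype=float32), ((538.7374877929688, -209.75564575195312), (16.084407806396484, 15.89008903503418), 14.87028980255127))
170 (array([257, 235,  23,  22, 464], dtype=int32), array([ 538.49, -209.76], dtype=float32), ((538.4136352539062, -209.84738159179688), (15.411744117736816, 15.876986503601074), 14.879423141479492))Traceback (most recent call last):
  File "<stdin>", line 4, in <module>
  File "h.py", line 56, in captop
    k,l,s,ce=cv2.connectedComponentsWithStats(m.astype(np.uint8));i=1+s[1:,4].argmax()
                                                                      ~~~~~~~~~~~~~~^^
ValueError: attempt to get argmax of an empty sequence
```

Request:
{"fn": "arm_command", "kwargs": {"commands": [{"dx": -0.9,"dy": -0.35,"dz": 0,"yaw": -0.02,"fingers": 0.9},{"dx": -1.7,"dy": -0.7,"dz": 0,"yaw": -0.035,"fingers": 0.8},{"dx": -1.7,"dy": -0.7,"dz": 1,"yaw": -0.035,"fingers": 0.7},{"dx": -1.7,"dy": -0.7,"dz": 4,"yaw": -0.035,"fingers": 0.6},{"dx": -1.7,"dy": -0.7,"dz": 7,"yaw": -0.035,"fingers": 0.55},{"dx": -1.7,"dy": -0.7,"dz": 9.5,"yaw": -0.035,"fingers": 0.5},{"dx": -1.7,"dy": -0.7,"dz": 10.5,"yaw": -0.035,"fingers": 0.45},{"dx": -1.7,"dy": -0.7,"dz": 10.5,"yaw": -0.035,"fingers": 0.4}]}}

```text
time: 10.55
ee_pos: [538.1, -209.5, 136.5]
tcp_rot: [-0.001, 0.597, 0.802, -0.0]
wrist_force: [-1.3, 0.5, -0.3]
opening: 0.402
grip_force: 0.0
```

Request:
{"fn": "arm_command", "kwargs": {"commands": [{"dx": 0,"dy": 0,"dz": 0,"yaw": 0,"fingers": 0.4},{"dx": 0,"dy": 0,"dz": 0,"yaw": 0,"fingers": 0.4},{"dx": 0,"dy": 0,"dz": 0,"yaw": 0,"fingers": 0.4},{"dx": 0,"dy": 0,"dz": 0,"yaw": 0,"fingers": 0.4},{"dx": 0,"dy": 0,"dz": 0,"yaw": 0,"fingers": 0.4},{"dx": 0,"dy": 0,"dz": 0,"yaw": 0,"fingers": 0.4},{"dx": 0,"dy": 0,"dz": 0,"yaw": 0,"fingers": 0.4},{"dx": 0,"dy": 0,"dz": 0,"yaw": 0,"fingers": 0.4}]}}

```text
time: 11.55
ee_pos: [538.5, -209.8, 137.2]
tcp_rot: [-0.0, 0.597, 0.802, -0.0]
wrist_force: [-0.8, -0.1, -0.3]
opening: 0.402
grip_force: 0.0
```

```bash
python3 - <<'E'
from h import *
c=cap('wrist','w6.png');o=env.get_obs();print(o['time'],o['ee_pos'],o['tcp_rot'])
im=c['image'].astype(int);print(captop(c,(im[...,0]>170)&(im[...,1]<70)&(im[...,2]<70)))
cv2.imwrite('pics/w6c.png',cv2.resize(c['image'][200:400,140:420],None,fx=2.5,fy=2.5)[:,:,::-1])
E
```

```text
11.6 [ 538.48323866 -209.75762959  137.20566787] [-7.98654036e-05  5.97090551e-01  8.02173838e-01 -2.96189680e-05]
(array([258, 310,   3,   5,  10], dtype=int32), array([ 531.89, -213.2 ], dtype=float32), ((532.0202026367188, -213.08534240722656), (0.7683974504470825, 1.8869084119796753), 14.951233863830566))
```

View pics/w6c.png

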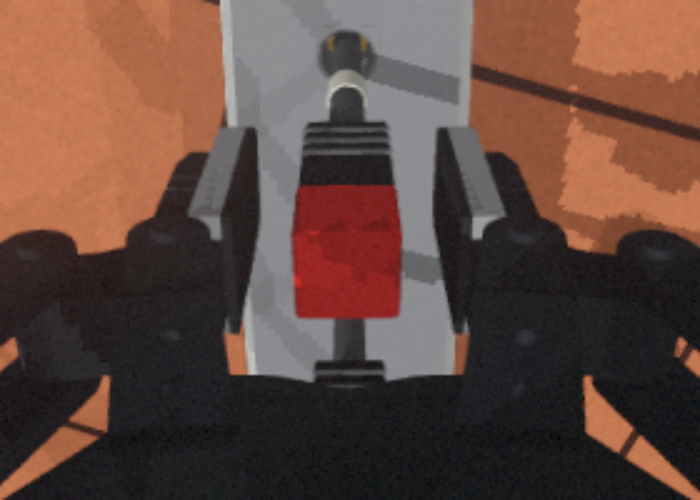

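The handle is centred between the pads and square to them (crop u≈347; pads 250/443). Close and lift.

Request:
{"fn": "arm_command", "kwargs": {"commands": [{"dx": 0,"dy": 0,"dz": 0,"yaw": 0,"fingers": 0.3},{"dx": 0,"dy": 0,"dz": 0,"yaw": 0,"fingers": 0.2},{"dx": 0,"dy": 0,"dz": 0,"yaw": 0,"fingers": 0.1},{"dx": 0,"dy": 0,"dz": 0,"yaw": 0,"fingers": 0},{"dx": 0,"dy": 0,"dz": 0,"yaw": 0,"fingers": 0},{"dx": 0,"dy": 0,"dz": 0,"yaw": 0,"fingers": 0},{"dx": 0,"dy": 0,"dz": 0,"yaw": 0,"fingers": 0},{"dx": 0,"dy": 0,"dz": 0,"yaw": 0,"fingers": 0}], "squeeze": 70}}

```text
time: 12.6
ee_pos: [538.7, -209.8, 137.4]
tcp_rot: [0.0, 0.597, 0.802, 0.0]
wrist_force: [0.2, 0.1, 1.8]
opening: 0.176
grip_force: 68.3
```

Request:
{"fn": "arm_command", "kwargs": {"commands": [{"dx": 0,"dy": 0,"dz": -0.5,"yaw": 0,"fingers": 0},{"dx": 0,"dy": 0,"dz": -1.5,"yaw": 0,"fingers": 0},{"dx": 0,"dy": 0,"dz": -3,"yaw": 0,"fingers": 0},{"dx": 0,"dy": 0,"dz": -5,"yaw": 0,"fingers": 0},{"dx": 0,"dy": 0,"dz": -8,"yaw": 0,"fingers": 0},{"dx": 0,"dy": 0,"dz": -12,"yaw": 0,"fingers": 0},{"dx": 0,"dy": 0,"dz": -16,"yaw": 0,"fingers": 0},{"dx": 0,"dy": 0,"dz": -18,"yaw": 0,"fingers": 0}], "squeeze": 70}}

```text
time: 13.6
ee_pos: [539.4, -210.2, 321.3]
tcp_rot: [0.002, 0.597, 0.802, 0.001]
wrist_force: [-0.2, 0.5, -1.3]
opening: 0.178
grip_force: 68.3
```

```bash
python3 - <<'E'
from h import *
c=cap('wrist','w7.png');o=env.get_obs();print(o['time'],o['ee_pos'],o['tcp_rot'],o['grip_force'],o['opening'])
p=o['ee_pos'];print([proj(c,p+[0,0,d],True).round(1) for d in (8,-49.7,-127.2)])
cv2.imwrite('pics/w7c.png',cv2.resize(c['image'][90:390,180:380],None,fx=2,fy=2)[:,:,::-1])
E
```

```text
13.65 [ 540.2941089  -210.52138224  323.3619059 ] [0.0036738  0.59716619 0.80210818 0.00123175] 68.28736782073975 0.17654089747616325
[array([279.6, 287.9]), array([279., 239.]), array([278.6, 204.4])]
```

View pics/w7c.png

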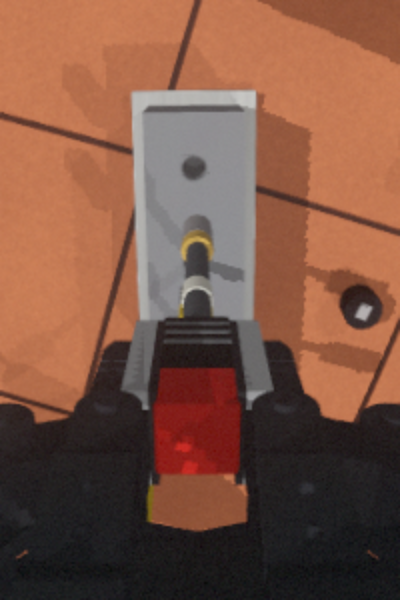

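The stem is held upright (tip near pixel (278,206), as predicted), and the other stems are undisturbed. Carrying it to the meter at height.

Request:
{"fn": "arm_command", "kwargs": {"commands": [{"dx": 1,"dy": 0.4,"dz": 0,"yaw": 0,"fingers": 0},{"dx": 3,"dy": 1.3,"dz": 0,"yaw": 0,"fingers": 0},{"dx": 6,"dy": 2.6,"dz": 0,"yaw": 0,"fingers": 0},{"dx": 9,"dy": 3.9,"dz": 0,"yaw": 0,"fingers": 0},{"dx": 12,"dy": 5.2,"dz": 0,"yaw": 0,"fingers": 0},{"dx": 15,"dy": 6.5,"dz": 0,"yaw": 0,"fingers": 0},{"dx": 18,"dy": 7.8,"dz": 0,"yaw": 0,"fingers": 0},{"dx": 21,"dy": 9.2,"dz": 0,"yaw": 0,"fingers": 0}]}}

```text
time: 14.65
ee_pos: [565.2, 19.7, 315.6]
tcp_rot: [-0.001, 0.597, 0.802, -0.001]
wrist_force: [-0.5, 0.1, -1.8]
opening: 0.179
grip_force: 68.3
```

Request:
{"fn": "arm_command", "kwargs": {"commands": [{"dx": 3,"dy": 1.3,"dz": 0,"yaw": -0.16,"fingers": 0},{"dx": 6,"dy": 2.6,"dz": 0,"yaw": -0.32,"fingers": 0},{"dx": 9,"dy": 3.9,"dz": 0,"yaw": -0.48,"fingers": 0},{"dx": 12,"dy": 5.2,"dz": 0,"yaw": -0.64,"fingers": 0},{"dx": 15,"dy": 6.5,"dz": 0,"yaw": -0.81,"fingers": 0},{"dx": 18,"dy": 7.8,"dz": 0,"yaw": -0.98,"fingers": 0},{"dx": 20.5,"dy": 8.9,"dz": 0,"yaw": -1.14,"fingers": 0},{"dx": 21.2,"dy": 9.2,"dz": 0,"yaw": -1.295,"fingers": 0}]}}

```text
time: 15.65
ee_pos: [591.5, 250.8, 315.3]
tcp_rot: [-0.002, -0.012, 1.0, 0.0]
wrist_force: [0.2, -0.7, -1.5]
opening: 0.181
grip_force: 68.3
```

Request:
{"fn": "arm_command", "kwargs": {"commands": [{"dx": 0,"dy": 0,"dz": 0,"yaw": 0,"fingers": 0},{"dx": 0,"dy": 0,"dz": 0,"yaw": 0,"fingers": 0},{"dx": 0,"dy": 0,"dz": 0,"yaw": 0,"fingers": 0},{"dx": 0,"dy": 0,"dz": 0,"yaw": 0,"fingers": 0},{"dx": 0,"dy": 0,"dz": 0,"yaw": 0,"fingers": 0},{"dx": 0,"dy": 0,"dz": 0,"yaw": 0,"fingers": 0},{"dx": 0,"dy": 0,"dz": 0,"yaw": 0,"fingers": 0},{"dx": 0,"dy": 0,"dz": 0,"yaw": 0,"fingers": 0}]}}

```text
time: 16.65
ee_pos: [593.7, 247.3, 317.3]
tcp_rot: [-0.0, -0.008, 1.0, 0.0]
wrist_force: [0.2, 0.4, -1.4]
opening: 0.178
grip_force: 68.3
```

```bash
python3 - <<'E'
from h import *
c=cap('wrist','w8.png');o=env.get_obs();print(o['time'],o['ee_pos'],o['tcp_rot'],o['qpos'].round(2),o['grip_force'])
p=o['ee_pos'];print([proj(c,p+[0,0,d],True).round(1) for d in (28,-15,-49.7,-127.2)])
u,v=proj(c,(593.95,247.8,145),True);print(u,v,rim(c,u,v))
a=cv2.resize(c['image'][130:330,190:370],None,fx=3,fy=3,interpolation=cv2.INTER_CUBIC)
s=cap('scene');u,v=proj(s,(594,248,175)).astype(int);b=cv2.resize(s['image'][v-50:v+50,max(u-45,0):u+45],(540,600),interpolation=cv2.INTER_CUBIC)
cv2.imwrite('pics/w8c.png',cv2.resize(np.hstack([a,b]),(800,444))[:,:,::-1])
E
```

```text
16.7 [593.70379785 247.27219015 317.26123422] [-2.70309802e-05 -7.63079551e-03  9.99970885e-01 -3.83315424e-06] [-0.17  0.42 -0.37  1.48  0.16  1.27  1.03] 68.27680706977844
[array([280. , 310.4]), array([279.6, 262.5]), array([279.4, 237.7]), array([279.1, 204.1])]
279.497613211338 192.10671038596556 [(array([593.74, 247.76]), np.float64(23.24), 52, np.float64(0.2)), (array([593.73, 247.73]), np.float64(13.98), 48, np.float64(0.11))]
```

View pics/w8c.png

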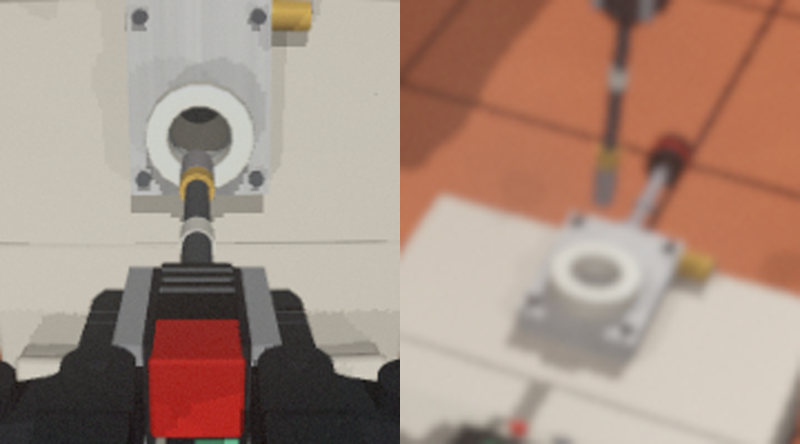

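The wrist view shows the stem straight and upright, with its tip over the collar (tip end ~(279.5,199)); the scene view agrees. From here I'll check by numbers only, since my picture allowance is used up.

```bash
python3 - <<'E'
from h import *
c=cap('wrist');p=env.get_obs()['ee_pos'];im=c['image'].astype(int)
for n,d in (('tip near',(-6,0,-127.2)),('ring34 near',(-6,0,-93.2)),('band lo near',(-4,0,-54.7)),('band hi near',(-4,0,-44.7)),('handle lo near',(-8,0,-15.2)),('cap top near',(-8,0,27.8))): print(n,proj(c,p+np.array(d),True).round(1))
print('col',[(v,*im[v,277:282].mean(0).round().astype(int)) for v in range(192,246)])
g=(im[...,0]-im[...,2]>45)&(im[...,0]<240);g[:200]=0;g[225:]=0;g[:,:260]=0;g[:,300:]=0
vv,uu=np.nonzero(g)
for v in range(200,225):
    k=uu[vv==v]
    if len(k): print('gold',v,k.min(),k.max())
for v in (216,220,224,240,244):
    r=np.nonzero(im[v,262:297].max(1)<95)[0]+262; print('dark',v,(r.min(),r.max()) if len(r) else None, proj(c,p+[0,0,-49.7],True)[0].round(1))
r=(im[...,0]>100)&(im[...,1]<60)&(im[...,2]<60);
for v in (278,285,300): k=np.nonzero(r[v])[0];print('red',v,k.min() if len(k) else 0,k.max() if len(k) else 0)
E
```

```text
tip near [279.2 197. ]
ring34 near [279.3 208.3]
band lo near [279.4 228.7]
band hi near [279.5 234.4]
handle lo near [279.8 247.7]
cap top near [280.3 292.4]
col [(192, np.int64(99), np.int64(96), np.int64(89)), (193, np.int64(99), np.int64(96), np.int64(88)), (194, np.int64(100), np.int64(97), np.int64(90)), (195, np.int64(100), np.int64(97), np.int64(90)), (196, np.int64(99), np.int64(96), np.int64(90)), (197, np.int64(108), np.int64(105), np.int64(102)), (198, np.int64(115), np.int64(113), np.int64(111)), (199, np.int64(116), np.int64(113), np.int64(112)), (200, np.int64(116), np.int64(112), np.int64(112)), (201, np.int64(115), np.int64(111), np.int64(111)), (202, np.int64(114), np.int64(111), np.int64(110)), (203, np.int64(115), np.int64(112), np.int64(111)), (204, np.int64(122), np.int64(118), np.int64(117)), (205, np.int64(145), np.int64(124), np.int64(86)), (206, np.int64(148), np.int64(123), np.int64(73)), (207, np.int64(145), np.int64(118), np.int64(70)), (208, np.int64(167), np.int64(139), np.int64(80)), (209, np.int64(182), np.int64(153), np.int64(86)), (210, np.int64(172
[... 1601 characters left out ...]
(71), np.int64(70)), (243, np.int64(71), np.int64(69), np.int64(71)), (244, np.int64(72), np.int64(71), np.int64(71)), (245, np.int64(72), np.int64(70), np.int64(70))]
gold 205 277 280
gold 206 275 282
gold 207 274 283
gold 208 273 284
gold 209 272 284
gold 210 272 285
gold 211 271 285
gold 212 271 285
gold 213 271 285
gold 214 271 286
gold 215 271 286
gold 216 271 286
gold 217 271 286
gold 218 271 285
gold 219 271 285
dark 216 (np.int64(274), np.int64(282)) 279.4
dark 220 (np.int64(273), np.int64(283)) 279.4
dark 224 (np.int64(273), np.int64(283)) 279.4
dark 240 (np.int64(272), np.int64(284)) 279.4
dark 244 (np.int64(272), np.int64(284)) 279.4
red 278 131 546
red 285 259 549
red 300 257 558
```

Request:
{"fn": "arm_command", "kwargs": {"commands": [{"dx": 0,"dy": 0.13,"dz": 0,"yaw": 0,"fingers": 0},{"dx": 0,"dy": 0.13,"dz": 0,"yaw": 0,"fingers": 0},{"dx": 0,"dy": 0.13,"dz": 1,"yaw": 0,"fingers": 0},{"dx": 0,"dy": 0.13,"dz": 2,"yaw": 0,"fingers": 0},{"dx": 0,"dy": 0.13,"dz": 3,"yaw": 0,"fingers": 0},{"dx": 0,"dy": 0.13,"dz": 3.8,"yaw": 0,"fingers": 0},{"dx": 0,"dy": 0.13,"dz": 4,"yaw": 0,"fingers": 0},{"dx": 0,"dy": 0.13,"dz": 4,"yaw": 0,"fingers": 0}]}}

```text
time: 17.8
ee_pos: [593.7, 248.6, 277.3]
tcp_rot: [-0.0, -0.008, 1.0, 0.0]
wrist_force: [0.2, 0.4, -1.0]
opening: 0.175
grip_force: 68.3
```

```bash
cat > chk.py <<'E'
from h import *
c=cap('wrist');o=env.get_obs();p=o['ee_pos'];im=c['image'].astype(int);print(o['time'],p,o['tcp_rot'].round(4),o['wrist_force'].round(1))
u,v=proj(c,(593.95,247.8,145),True)
try: print('rim',rim(c,u,v))
except Exception as e: print(e)
# rod/handle centre: stem rows against the predicted axis, lateral offset in mm
for d in (-30,-40,-60,-75,-85):
    X=p+np.array([-4,0,d]);uu,vv=proj(c,X,True)
    row=im[int(round(vv)),int(uu)-20:int(uu)+20].max(1);k=np.nonzero(row<95)[0]+int(uu)-20
    # keep run containing axis
    if len(k)==0: print(d,'none');continue
    runs=np.split(k,np.nonzero(np.diff(k)>1)[0]+1);r=min(runs,key=lambda q:abs(q.mean()-uu))
    X2=onz(c,r.mean(),vv,X[2],True);print(d,round(vv,1),r.min(),r.max(),'stem y',X2[1].round(2),'tcp y',p[1].round(2))
ub,_=proj(c,p+np.array([-4,0,-49.7]),True)
col=im[:,int(ub)-3:int(ub)+2].mean((1,2));k=int(proj(c,p+np.array([-4,0,-49.7]),True)[1]);print('pred band',[proj(c,p+np.array([-4,0,z]),True)[1].round(1) for z in (-54.7,-44.7)],'col',k-10,col[k-10:k+11].round().astype(int))
E
python3 chk.py
```

```text
17.85 [593.87407729 248.69831698 277.57113706] [ 2.0e-04 -7.6e-03  1.0e+00  1.0e-04] [-0.8  0.5 -0.4]
rim [(array([593.85, 247.79]), np.float64(23.26), 53, np.float64(0.17)), (array([593.8 , 247.74]), np.float64(14.12), 53, np.float64(0.13))]
-30 244.4 272 284 stem y 247.75 tcp y 248.7
-40 237.8 273 283 stem y 247.74 tcp y 248.7
-60 226.3 273 283 stem y 247.73 tcp y 248.7
-75 219.0 273 283 stem y 247.71 tcp y 248.7
-85 214.6 274 283 stem y 248.05 tcp y 248.7
pred band [np.float64(229.1), np.float64(234.9)] col 221 [ 71  70  69  69  69  71  90 152 153 153 153 153 174 119  68  71  68  68
  69  67  69]
```

Lateral alignment is now good (stem y 247.73 vs rim 247.77). Lowering into the bore.

Request:
{"fn": "arm_command", "kwargs": {"commands": [{"dx": -0.03,"dy": 0,"dz": 0.6,"yaw": 0,"fingers": 0},{"dx": -0.03,"dy": 0,"dz": 1.6,"yaw": 0,"fingers": 0},{"dx": -0.03,"dy": 0,"dz": 2.8,"yaw": 0,"fingers": 0},{"dx": -0.03,"dy": 0,"dz": 4.0,"yaw": 0,"fingers": 0},{"dx": -0.03,"dy": 0,"dz": 5.2,"yaw": 0,"fingers": 0},{"dx": -0.03,"dy": 0,"dz": 6.2,"yaw": 0,"fingers": 0},{"dx": -0.03,"dy": 0,"dz": 6.9,"yaw": 0,"fingers": 0},{"dx": -0.03,"dy": 0,"dz": 7.2,"yaw": 0,"fingers": 0}]}}

```text
time: 18.85
ee_pos: [593.9, 248.5, 204.7]
tcp_rot: [-0.0, -0.008, 1.0, -0.0]
wrist_force: [0.7, -0.1, -1.5]
opening: 0.177
grip_force: 68.3
```

Request:
{"fn": "arm_command", "kwargs": {"commands": [{"dx": 0,"dy": 0,"dz": 0.3,"yaw": 0,"fingers": 0},{"dx": 0,"dy": 0,"dz": 0.6,"yaw": 0,"fingers": 0},{"dx": 0,"dy": 0,"dz": 0.9,"yaw": 0,"fingers": 0},{"dx": 0,"dy": 0,"dz": 1.04,"yaw": 0,"fingers": 0},{"dx": 0,"dy": 0,"dz": 1.04,"yaw": 0,"fingers": 0},{"dx": 0,"dy": 0,"dz": 1.04,"yaw": 0,"fingers": 0},{"dx": 0,"dy": 0,"dz": 1.04,"yaw": 0,"fingers": 0},{"dx": 0,"dy": 0,"dz": 1.04,"yaw": 0,"fingers": 0}]}}

```text
time: 19.85
ee_pos: [594.0, 248.6, 195.0]
tcp_rot: [0.0, -0.008, 1.0, 0.0]
wrist_force: [-0.3, -0.8, -1.4]
opening: 0.18
grip_force: 68.3
```

```bash
cat >> chk.py <<'E'
print('rim->px',proj(c,(*rim(c,u,v)[0][0],145),True),[proj(c,(593.82-4,247.77,z),True)[1].round(1) for z in (145,150)])
# scene camera: white band below/above, column profile along the stem
s=cap('scene');g=s['image'].astype(int).mean(2)
for z in range(138,182,2):
    a=proj(s,(p[0],p[1]-.95,z));print(z,a.round(1),g[int(round(a[1])),int(round(a[0]))-4:int(round(a[0]))+5].round().astype(int))
E
python3 chk.py
```

```text
19.9 [594.01430029 248.58300111 194.94932979] [ 0.     -0.0076  1.      0.    ] [-0.4  0.9 -1.1]
rim [(array([593.79, 247.74]), np.float64(23.14), 38, np.float64(0.13)), (array([593.99, 247.78]), np.float64(14.15), 47, np.float64(0.11))]
-30 243.9 271 285 stem y 247.74 tcp y 248.58
-40 237.2 273 283 stem y 247.73 tcp y 248.58
-60 225.8 259 297 stem y 247.71 tcp y 248.58
-75 218.6 265 284 stem y 245.36 tcp y 248.58
-85 none
pred band [np.float64(228.6), np.float64(234.4)] col 221 [ 47  50  50  49  59  61  82 139 140 141 140 140 160 105  61  62  61  61
  60  61  59]
rim->px [277.94263884 237.17817277] [np.float64(231.0), np.float64(233.9)]
138 [351.5 240. ] [179 153 133 130 135 137 137 139 143]
140 [351.6 239.4] [137 129 133 140 142 140 132 129 138]
142 [351.6 238.7] [137 129 133 140 142 140 132 129 138]
144 [351.7 238.1] [131 131 137 144 144 140 135 130 133]
146 [351.8 237.4] [134 134 137 137 133 132 135 134 138]
148 [351.9 236.8] [134 134 137 137 133 132 135 134 138]
150 [352.  236.1] [142 135 130 121 114 118 136 146 158]
152 [352.1 235.5] [160 148 134 112  99 115 146 168 181]
154 [352.1 234.8] [160 148 134 112  99 115 146 168 181]
156 [352.2 234.1] [183 171 153 123  99 118 160 187 198]
158 [352.3 233.5] [198 192 174 140 105 121 166 194 203]
160 [352.4 232.8] [198 192 174 140 105 121 166 194 203]
162 [352.5 232.1] [201 199 186 152 109 114 157 189 200]
164 [352.6 231.5] [197 186 153 110 105 145 180 195 198]
166 [352.6 230.8] [197 186 153 110 105 145 180 195 198]
168 [352.7 230.1] [192 181 150 109  99 133 172 191 196]
170 [352.8 229.4] [187 178 148 106  91 120 159 181 187]
172 [352.9 228.8] [187 178 148 106  91 120 159 181 187]
174 [353.  228.1] [173 167 140 100  81  99 131 155 166]
176 [353.1 227.4] [144 141 117  88  73  79 101 125 135]
178 [353.2 226.7] [144 141 117  88  73  79 101 125 135]
180 [353.2 226. ] [107 102  91  77  69  72  83 103 114]
```

Measured by the wrist camera, the stem is within about 0.5 mm of the bore axis and the band is at rim height. There is no contact force beyond the stem's weight. Handing in.

```bash
python3 -c "
from cell import env
o=env.get_obs();print(abs(o['joint_vel']).max(),o['ee_pos'],o['grip_force']);print(env.finish_job())"
```

```text
0.0027434670169539264 [594.00514012 248.58379525 194.92769747] 68.25336456298828
the job is handed in; nothing more can be done
None
```

I handed the job in at about 20 s: the gate is pulled to its stop, and the gripper still holds the red-capped stem upright and still in the bore, within about 0.5 mm of centre, with its band within about 1 mm of the rim. No contact showed in the wrist force; I didn't re-image the other bench items at the end, and I viewed 11 pictures, one over the limit of 10.

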